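# Dock the catch tray and send the stage knob down the chute

### The arm

A 7-joint arm with a two-finger parallel gripper is mounted at the origin on the work surface. World frame = base frame: x ahead of the robot, y to its left, z up, the work surface at z = 0. Lengths are in m, angles in rad, forces in N, time in s.
With the tool pointing down it reaches from about 0.4 to 0.875 m from the base axis. Payload 19.3 kg.
Tool frame: the origin (TCP) lies midway between the tips of the shut fingers; the grasp point (between the pads) lies bot.tcp_to_grasp behind it (bot.tcp_to_grasp is the distance from the TCP to the grasp point, in m); z points along the fingers, y is the line along which they close (so a half turn about z gives the same grasp; the last joint's range is limited). The gripper opens to 85 mm and grips with 20 to 120 N. Pads are 22 mm wide; open, the fingers measure 114 mm over their backs; the gripper's body (76 mm by 85 mm) begins 54 mm behind the grasp point. The pads swing forward as they close: fully open they stand 13 mm farther back than shut.
Start: joints at [-1.396, 0.521, -0.036, 1.599, 0.021, 1.021, -0.113], TCP at [0.151, 0.606, 0.231] pointing down, gripper open.
Joint ranges: [-2.91, 2.91], [-0.3, 2.13], [-1.5, 1.42], [0.17, 2.43], [-1.26, 4.41], [0.16, 1.93], [-2.52, 2.52]. Speed limits (rad/s): [1.89, 1.89, 2.39, 2.39, 3.01, 3.01, 3.01].

### API

Orientations are given as [roll, pitch, yaw] about the fixed x, y, z axes, in that order (R = Rz(yaw) Ry(pitch) Rx(roll)).
In Python, from workcell import observe, imaging, bot gives the robot as it stands.
- The arm moves only by the tool send_rows, never from a script. Its argument "plan" is text: rows parted by semicolons, each of 7 numbers parted by spaces: the shift along the tool's x, y, z in m, then the turn, a rotation vector about the tool's x, y, z in degrees, then the finger opening in m, from 0 to 0.0854. In form: dx dy dz rx ry rz claw; .... A call has 1 to 10 rows; each row is the pose to reach, as a shift and turn from the pose commanded when the call began, along the tool's axes at that moment; what a row does not reach only later rows make up. A row lasts 1/12 s, in which the tool goes at most 41.7 mm and 7.16 degrees, less where a joint would pass 70% of its speed; a pose out of reach is approached as far as the arm can. A call with a gripper value outside its range is refused whole. The fingers move at their own pace and stop on an object; "grip_force" is the grip in N (left out, the last holds). Time passes only in rows, so rows that repeat a pose let the fingers close. It gives the time, the measured TCP pose, the force, the opening and the grip force at its end, in the units of the state.
- observe(): the state, without advancing time (a new reading comes with each control period).
- imaging.grab_frame(name): name is "side" or "top" or "wrist"; returns a dict with "color" (400x640x3 uint8, red, green, blue), "fx", "fy", "cx", "cy" (pixels), "eye" and "orientation" of the camera in the world; the wrist camera has in their place "tool_from_camera" (4x4, takes a point from camera to tool coordinates, whose origin is the TCP and whose axes are the flange's). Camera axes: x right, y down, z forward; pixel columns grow to the right and rows downward; lengths in m; the calibration is good to about 2 mm. The wrist camera is an equidistant fisheye: a pixel r from the principal point sees the ray r / f radians off the axis. A picture is of the moment at which its call begins: read the wrist's pose just before it. There is no depth.
- bot.job_done(): hands the job in; it is judged then, once.
The state is a dict: "clock": time; "qpos": joint angles; "qd": joint speeds; "joint_efforts": joint torques, N m; "position": TCP position; "tool_rot": TCP orientation; "force": force on the tool from outside, world axes, zero at the start; "moment": the same for the moment, N m; "grip_width": finger opening in m; "finger_force": force on a finger pad.
Only numpy, scipy, OpenCV 4.12 (cv2) and the standard library are available. Lean on these libraries where they do the work, as an engineer would, in place of code of your own. Each camera call takes 0.05 s, during which the arm holds its last target. There are 200 camera calls.

### The job

The blue catch tray has drifted out from under the parts chute: push it back along the bench, without gripping or lifting it, until it sits snug and square against both the end stop below the chute's mouth and the side fence. Then gently nudge the white stage knob along the chute's top shelf and over the edge, again without gripping or lifting it, so that it slides down the chute and comes to rest in the tray. Leave the objectives, eyepiece, slide clip, dust cover and screwdriver where they are.

Things in the scene. Friction and masses are not known exactly. Their poses are not given: they have to be found in the camera images.
- chute: Fixed aluminium parts chute on grey legs with a tray dock at its foot. Origin on the bench, on the end stop's face, midway across; parts run down to its -y; +x leads away from the robot. End stop: upright strip 25 mm high, face at y 0, x -60 to 60 mm; the tray's +y end goes to it. Side fence: strip 25 mm high, face at x 60 mm, y 0 to -280 mm; the tray's +x side goes to it.
- tray_home (a point): Point on the bench where the tray's origin lies when it is home, against both stop and fence: x 0, y -100 mm in the chute's frame; the tray's axes are then parallel to the chute's.
- chute_mouth (a point): Middle of the channel's open lower end: y -30 mm, z 52 mm in the chute's frame; its underside is at 49 mm, so that the tray's wall passes below. The channel slopes at 30 degrees, is 90 mm wide inside, with side walls 22 mm high and 3 mm thick.
- top_edge (a point): Middle of the edge where the level top shelf meets the slope: y 150 mm, z 156 mm in the chute's frame. The shelf runs at z 156 mm from here to y 300 mm, 90 mm wide inside, side walls 19 mm high, its back end open.
- tray: Loose blue plastic catch tray, open on top, dark floor, 120 mm (its x) by 200 mm (its y), 40 mm high, walls and floor 5 mm, about 0.35 kg; origin at the centre of its underside. It starts on the bench 30 to 55 mm short of home in the chute's x and 50 to 120 mm in its y, turned up to 0.2 rad from the chute.
- knob: Loose white nylon microscope stage knob standing on the chute's top shelf, 34 mm across and 24 mm high with a smaller hub (25 mm across) over the top 5 mm, about 22 g; origin at the centre of its underside. It slides down the slope by itself once it is over the top edge.
- objective0: black microscope objective standing on its thread end, red band, 25 mm across, 40 mm tall; origin at the centre of its underside. Bystander.
- objective1: black microscope objective standing on its thread end, yellow band, 25 mm across, 48 mm tall; origin at the centre of its underside. Bystander.
- objective2: black microscope objective standing on its thread end, blue band, 25 mm across, 56 mm tall; origin at the centre of its underside. Bystander.
- clip: chrome slide clip lying flat, 14 by 75 by 10 mm, long along its y; origin under its middle. Bystander.
- dust_cover: orange plastic dust cover, a dome standing mouth down, 86 mm across, 56 mm tall; origin on its axis at bench level. Bystander.
- eyepiece: black and chrome eyepiece standing upright, 33 mm across, 48 mm tall; origin at the centre of its underside. Bystander.
- screwdriver: screwdriver lying on the bench, 160 mm long, along its x; origin under its middle. Bystander.
Things that resemble listed ones, but are neither listed nor needed, are in the scene too. Of the things like the tray, leave any that is turquoise; of the rest the larger one is meant. Of the things shaped like the knob, the white one is meant.

How it is judged:
By the outcome, as a careful person would: the job done as asked, in the order asked, and still so for the second after the job is handed in, with the robot touching nothing.
It also fails if it takes over 64 s, if anything falls off the work surface, if the arm or the gripper's body presses on something with over 40 N, if the wrist force passes 120 N, or if a joint passes its speed limit or range.

## Working session

There is one attempt and no reset: what is moved stays moved. The work goes in short steps, Python scripts to look and compute and a tool call to move; the robot and the scene stay as the last step left them, time stands still between calls to the robot, and variables do not carry over. Pictures are saved under pics/ and viewed, at most 10 in all, crops included, and the job is handed in when it is done.

Besides the shell and the picture viewer there is one more tool, called after ">>>" by a JSON object that holds its "fn" and its "kwargs". send_rows: Moves the arm, as the interface text tells. Its arguments: {"type":"object","properties":{"plan":{"type":"string"},"grip_force":{"type":"number"}},"required":["plan"]}

```bash
mkdir -p pics; ls; cat > h.py <<'E'
import numpy as np, cv2
from workcell import observe, imaging, bot
from scipy.spatial.transform import Rotation as R
def cam(n):
    f=imaging.grab_frame(n); return f
def rot(o):
    o=np.array(o,float)
    if o.shape==(3,3): return o
    return R.from_euler('xyz',o).as_matrix() if o.size==3 else R.from_quat(o).as_matrix()
def ray(f,u,v):
    d=np.array([(u-f['cx'])/f['fx'],(v-f['cy'])/f['fy'],1.]); return np.array(f['eye'],float), rot(f['orientation'])@d
def onz(f,u,v,z):
    e,d=ray(f,u,v); return e+d*(z-e[2])/d[2]
def proj(f,p):
    q=rot(f['orientation']).T@(np.array(p,float)-f['eye']); return np.array([f['fx']*q[0]/q[2]+f['cx'],f['fy']*q[1]/q[2]+f['cy']])
def save(n,im,s=1): cv2.imwrite('pics/'+n,cv2.resize(im[:,:,::-1],None,fx=s,fy=s,interpolation=cv2.INTER_CUBIC))
E
python3 - <<'E'
from h import *
s=observe();print(s)
import pickle
o={}
for n in('top','side'):
    f=cam(n);save(n+'0.png',f['color'],1.25);o[n]=f
    print(n,{k:v for k,v in f.items() if k!='color'})
pickle.dump(o,open('f0.pkl','wb'))
print(bot.tcp_to_grasp)
E
```

```text
pics
{'clock': 0.0, 'qpos': array([-1.39618085,  0.52200945, -0.036317  ,  1.59999486,  0.02122451,
        1.02110963, -0.11282044]), 'qd': array([ 0.00078712, -0.00013901, -0.00064003, -0.0010374 ,  0.00086668,
       -0.00037235, -0.00125077]), 'joint_efforts': array([ 2.07255805e-03, -9.27092028e+01,  1.98056392e+00, -3.69934845e+01,
        1.78048282e-02,  8.13373423e-03,  7.89773503e-05]), 'position': array([0.15145299, 0.60602635, 0.23073341]), 'tool_rot': array([-3.14046201e+00,  1.07383941e-04,  2.89675038e+00]), 'force': array([ 0.89403469, -0.0170633 , -0.97051666]), 'moment': array([0.0098406 , 0.01918671, 0.03206217]), 'finger_force': 0.0, 'grip_width': 0.08502971016808165}
top {'fx': 406.0900617677819, 'fy': 406.0900617677819, 'cx': 314.53872573004594, 'cy': 200.88099149304173, 'eye': array([ 0.48473168, -0.11427039,  1.13326295]), 'orientation': array([-3.08653298, -0.03696494, -1.54460076])}
side {'fx': 399.63667150964693, 'fy': 399.63667150964693, 'cx': 319.5575405677794, 'cy': 203.58435554038653, 'eye': array([0.25282722, 0.49725926, 0.76994644]), 'orientation': array([-2.32871725, -0.01908566, -2.69083775])}
0.0187
```

View pics/top0.png

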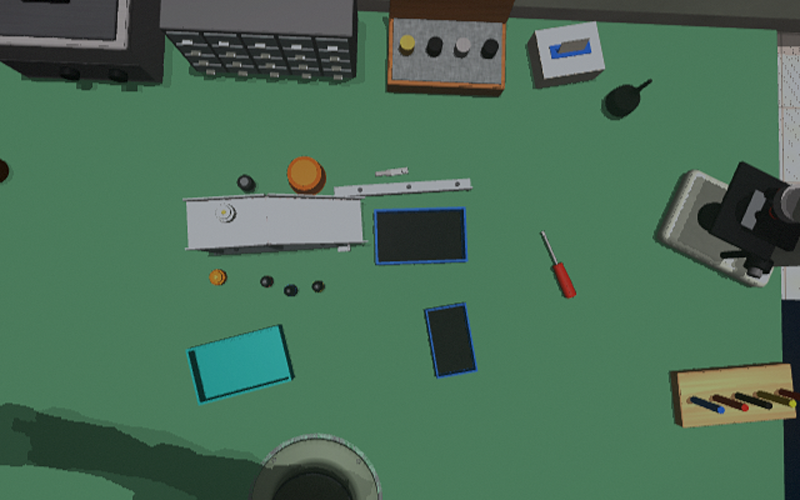

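View pics/side0.png

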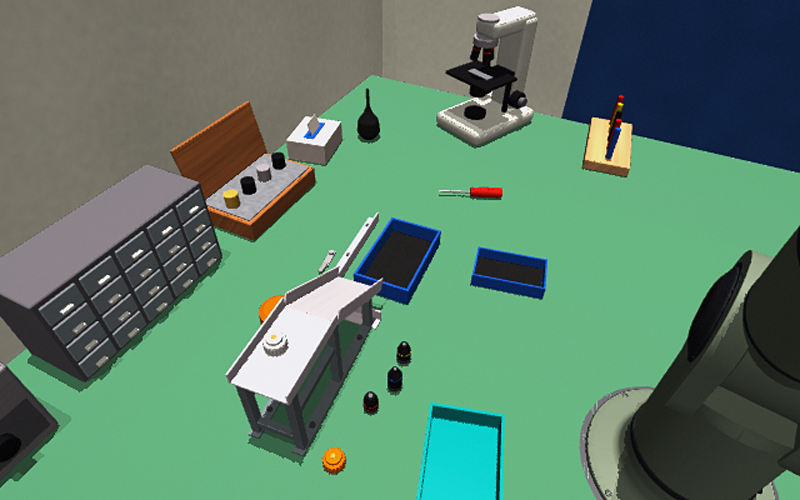

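Top view (1.25× pixels):
- **Tray candidates:** the turquoise tray at (240,363) is excluded by colour. Of the two blue ones, (420,236) is larger than (450,340) and lies by the fence, so it is the one meant.
- **Knob candidates:** white at (226,213) on the shelf and orange at (218,277) on the bench. The white one is meant.
- **Chute:** it runs from (187,222) to (365,220), and the fence from (336,190) to (471,184).

Next I measure and confirm in a crop.

```bash
cat > m.py <<'E'
from h import *
def tray(f):
    hsv=cv2.cvtColor(f['color'],cv2.COLOR_RGB2HSV)
    m=cv2.inRange(hsv,(105,150,60),(125,255,255))
    cs,_=cv2.findContours(m,cv2.RETR_EXTERNAL,cv2.CHAIN_APPROX_NONE)
    out=[]
    for c in cs:
        if cv2.contourArea(c)<900: continue
        p=np.array([onz(f,*q,0.04)[:2] for q in c[:,0].astype(float)],np.float32)
        out.append((cv2.minAreaRect(p),c[:,0].mean(0)))
    return out
E
python3 - <<'E'
from m import *
import pickle
o=pickle.load(open('f0.pkl','rb'));f=o['top']
for t in tray(f): print(t)
im=f['color'];save('crop.png',im[120:240,140:390],3.2)
# white pixels of fence
hsv=cv2.cvtColor(im,cv2.COLOR_RGB2HSV)
m=cv2.inRange(hsv,(0,0,120),(180,60,255))[140:165,265:385]
cs,_=cv2.findContours(m,cv2.RETR_EXTERNAL,cv2.CHAIN_APPROX_NONE)
for c in cs:
    if cv2.contourArea(c)>30: print(cv2.boundingRect(c),cv2.contourArea(c))
for u in (305,320,335,350,365,372):
    g=im[140:165,u].astype(int); print(u,list(g.min(1)), )
E
```

```text
(((0.35931745171546936, -0.2814587950706482), (0.14775975048542023, 0.0890793725848198), 11.168656349182129), array([360.58479532, 271.74853801]))
(((0.5821069478988647, -0.21123114228248596), (0.12028887122869492, 0.19909001886844635), 3.472013473510742), array([335.930131  , 188.27074236]))
(0, 19, 24, 6) 98.0
(0, 2, 113, 17) 797.5
305 [np.int64(82), np.int64(62), np.int64(77), np.int64(77), np.int64(77), np.int64(74), np.int64(86), np.int64(143), np.int64(162), np.int64(159), np.int64(158), np.int64(158), np.int64(160), np.int64(162), np.int64(132), np.int64(75), np.int64(40), np.int64(67), np.int64(78), np.int64(76), np.int64(75), np.int64(76), np.int64(78), np.int64(77), np.int64(77)]
320 [np.int64(64), np.int64(75), np.int64(76), np.int64(75), np.int64(73), np.int64(85), np.int64(142), np.int64(161), np.int64(159), np.int64(157), np.int64(158), np.int64(159), np.int64(162), np.int64(145), np.int64(92), np.int64(42), np.int64(66), np.int64(78), np.int64(76), np.int64(76), np.int64(77), np.int64(75), np.int64(76), np.int64(75), np.int64(77)]
335 [np.int64(76), np.int64(77), np.in
[... 712 characters left out ...]
nt64(73), np.int64(71), np.int64(109), np.int64(153), np.int64(116), np.int64(70), np.int64(72), np.int64(54), np.int64(133), np.int64(168), np.int64(111), np.int64(41), np.int64(66), np.int64(76), np.int64(74), np.int64(76), np.int64(75), np.int64(75), np.int64(74), np.int64(76), np.int64(75), np.int64(73), np.int64(74), np.int64(74)]
372 [np.int64(73), np.int64(72), np.int64(84), np.int64(142), np.int64(161), np.int64(157), np.int64(158), np.int64(158), np.int64(157), np.int64(162), np.int64(128), np.int64(73), np.int64(58), np.int64(72), np.int64(76), np.int64(75), np.int64(74), np.int64(75), np.int64(76), np.int64(74), np.int64(75), np.int64(74), np.int64(73), np.int64(75), np.int64(75)]
```

View pics/crop.png

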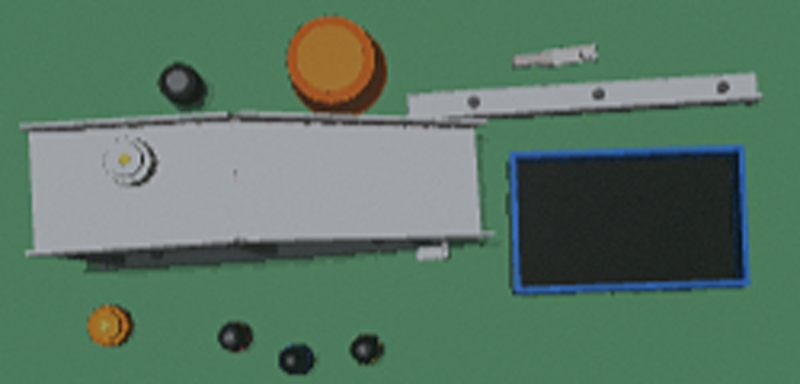

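Crop confirms the white knob at crop (125,160) on the shelf and the blue tray with dark floor at (630,220); fence inner edge runs (408,117)→(757,99), shelf back end at x≈28. Now the chute frame.

```bash
python3 - <<'E'
from m import *
import pickle
f=pickle.load(open('f0.pkl','rb'))['top']
c=lambda x,y,z: onz(f,140+x/3.2,120+y/3.2,z)
us=np.array([305,320,335,350,365,372]);vs=140+np.array([13.9,13.3,12.5,11.8,11.0,10.3])
P=np.array([onz(f,u,v,.025)[:2] for u,v in zip(us,vs)])
k=np.polyfit(P[:,1],P[:,0],1);print('fence dx/dy',k, 'yaw',-np.arctan(k[0]))
E1=c(757,98,.025);E0=c(408,117,.025);print('fence ends',E1,E0)
# shelf walls top z=.175 back corners / knee / mouth
for n,x,y,z in [('backL',22,127,.175),('backR',28,253,.175),('kneeL',232,115,.175),('kneeR',238,240,.175),('mouthfloorL',476,124,.052),('mouthfloorR',481,236,.052),('stopR end',449,258,.025)]: print(n,c(x,y,z))
yaw=-np.arctan(k[0])
for yw in (yaw,):
    ey=np.array([-np.sin(yw),np.cos(yw)]);ex=np.array([np.cos(yw),np.sin(yw)])
    O=E1[:2]-ex*.06+ey*.28;print('O',O,'yaw',yw,'home',O-ey*.1)
    for n,q,z in [('knob',(125,160),.18)]:
        p=c(*q,z);print(n,p,(p[:2]-O)@ex,(p[:2]-O)@ey)
    for n,x,y,z in [('backL',22,127,.175),('backR',28,253,.175),('kneeL',232,115,.175),('kneeR',238,240,.175),('mR',481,236,.052)]:
        p=c(x,y,z);print(n,(p[:2]-O)@ex,(p[:2]-O)@ey)
    t=np.array([.5821,-.2112]);print('tray',(t-O)@ex,(t-O)@ey)
E
```

```text
fence dx/dy [-0.08541668  0.66458833] yaw 0.08520985250830006
fence ends [ 0.69111717 -0.32182458  0.025     ] [ 0.66483598 -0.02153993  0.025     ]
backL [0.62399669 0.24703428 0.175     ]
backR [0.53182232 0.23824168 0.175     ]
kneeL [0.63777075 0.09507886 0.175     ]
kneeR [0.54566614 0.0870383  0.175     ]
mouthfloorL [ 0.656381   -0.08065357  0.052     ]
mouthfloorR [ 0.56259728 -0.08759755  0.052     ]
stopR end [ 0.5449709  -0.06027115  0.025     ]
O [ 0.60750496 -0.04794687] yaw 0.08520985250830006 home [ 0.61601564 -0.14758405]
knob [0.60142854 0.16998485 0.18      ] 0.012493087964148115 0.21765816696404927
backL 0.041536788418445714 0.2925073492786192
backR -0.051051471803086106 0.29159131319018367
kneeL 0.04232843963039889 0.1399309866962321
kneeR -0.05012631080431087 0.13975832165746382
mR -0.04811929005769813 -0.03568487581239763
tray -0.039206736774169956 -0.16049868815808047
```

>>> {"fn": "send_rows", "kwargs": {"plan": "-0.33 -0.212 -0.05 0 0 -18.9 0.085;-0.33 -0.212 -0.05 0 0 -18.9 0.085;-0.33 -0.212 -0.05 0 0 -18.9 0.085;-0.33 -0.212 -0.05 0 0 -18.9 0.085;-0.33 -0.212 -0.05 0 0 -18.9 0.085;-0.33 -0.212 -0.05 0 0 -18.9 0.085;-0.33 -0.212 -0.05 0 0 -18.9 0.085;-0.33 -0.212 -0.05 0 0 -18.9 0.085;-0.33 -0.212 -0.05 0 0 -18.9 0.085;-0.33 -0.212 -0.05 0 0 -18.9 0.085"}}

```text
clock: 0.93
position: [0.4235, 0.3164, 0.2819]
tool_rot: [-3.141, 0.001, -3.061]
force: [0.8, -0.1, -0.3]
grip_width: 0.0847
finger_force: 0.0
```

>>> {"fn": "send_rows", "kwargs": {"plan": "-0.012 -0.4 0 0 0 0 0.085;-0.012 -0.4 0 0 0 0 0.085;-0.012 -0.4 0 0 0 0 0.085;-0.012 -0.4 0 0 0 0 0.085;-0.012 -0.4 0 0 0 0 0.085;-0.012 -0.4 0 0 0 0 0.085;-0.012 -0.4 0 0 0 0 0.085;-0.012 -0.4 0 0 0 0 0.085;-0.012 -0.4 0 0 0 0 0.085;-0.012 -0.4 0 0 0 0 0.085"}}

```text
clock: 1.77
position: [0.4658, -0.081, 0.2814]
tool_rot: [-3.141, 0.0, -3.06]
force: [0.6, -0.5, -0.6]
grip_width: 0.0852
finger_force: 0.0
```

>>> {"fn": "send_rows", "kwargs": {"plan": "0.008 -0.14 0.08 0 0 0 0.085;0.008 -0.14 0.08 0 0 0 0.085;0.008 -0.14 0.08 0 0 0 0.085;0.008 -0.14 0.08 0 0 0 0.085;0.008 -0.14 0.27 0 0 0 0.085;0.008 -0.14 0.27 0 0 0 0.085;0.008 -0.14 0.27 0 0 0 0.085;0.008 -0.14 0.27 0 0 0 0.085;0.008 -0.14 0.27 0 0 0 0.085;0.008 -0.14 0.27 0 0 0 0.085"}}

```text
clock: 2.6
position: [0.4675, -0.216, 0.007]
tool_rot: [3.139, -0.006, -3.057]
force: [-1.0, -0.2, -0.5]
grip_width: 0.0848
finger_force: 0.0
```

```bash
cat > c.py <<'E'
from m import *
O=np.array([.605,-.053]);yw=.085
ex=np.array([np.cos(yw),np.sin(yw)]);ey=np.array([-np.sin(yw),np.cos(yw)])
def ch(p): p=np.array(p)[:2]-O; return np.round([p@ex,p@ey],4)
def st():
    s=observe(); print('t',s['clock'],'tcp',s['position'].round(4),'yaw',s['tool_rot'][2].round(4),'chute',ch(s['position']),'F',s['force'].round(1)); return s
E
python3 - <<'E'
from c import *
st();f=cam('top')
for (r,c) in tray(f): print(r,ch(r[0]))
save('a.png',f['color'][120:260,240:400],4)
E
```

```text
t 2.6 tcp [ 0.4675 -0.216   0.007 ] yaw -3.0565 chute [-0.1509 -0.1508] F [-1.  -0.2 -0.5]
```

View pics/a.png

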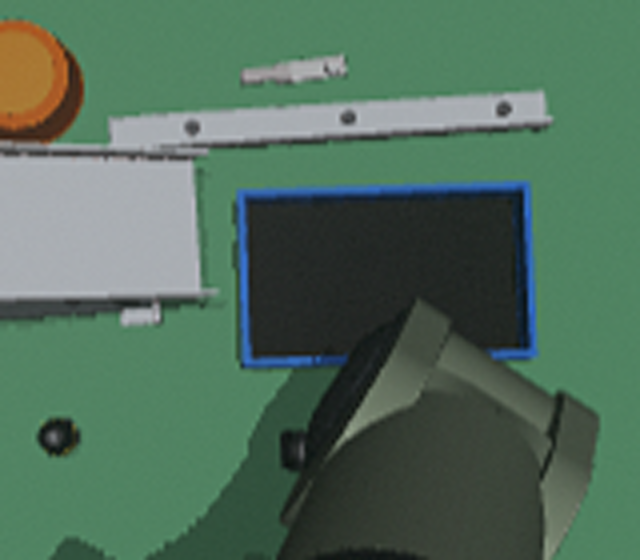

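The picture shows the tray still untouched at crop (240–535, 185–365), with the gripper standing just off its -x side.

>>> {"fn": "send_rows", "kwargs": {"plan": "-0.015 0 0 0 0 0 0.085;-0.03 0 0 0 0 0 0.085;-0.036 0 0 0 0 0 0.085;-0.041 0 0 0 0 0 0.085;-0.046 0 0 0 0 0 0.085;-0.051 0 0 0 0 0 0.085;-0.056 0 0 0 0 0 0.085;-0.061 0 0 0 0 0 0.085;-0.066 0 0 0 0 0 0.085;-0.07 0 0 0 0 0 0.085"}}

```text
clock: 3.48
position: [0.5403, -0.211, 0.0113]
tool_rot: [3.142, -0.0, -3.057]
force: [-5.0, -0.4, 4.0]
grip_width: 0.0851
finger_force: 2.4
```

>>> {"fn": "send_rows", "kwargs": {"plan": "-0.002 0 0 0 0 0 0.085;-0.004 0 0 0 0 0 0.085;-0.006 0 0 0 0 0 0.085;-0.006 0 0 0 0 0 0.085"}}

```text
clock: 3.82
position: [0.5463, -0.2105, 0.0112]
tool_rot: [-3.141, 0.0, -3.056]
force: [-0.3, 0.6, -0.5]
grip_width: 0.0847
finger_force: 0.1
```

```bash
python3 - <<'E'
from c import *
st()
E
```

```text
t 3.8167 tcp [ 0.5463 -0.2105  0.0112] yaw -3.0564 chute [-0.0719 -0.1519] F [-0.3  0.6 -0.5]
```

>>> {"fn": "send_rows", "kwargs": {"plan": "-0.002 0 0 0 0 0 0.085;-0.004 0 0 0 0 0 0.085;-0.006 0 0 0 0 0 0.085;-0.006 0 0 0 0 0 0.085"}}

```text
clock: 4.15
position: [0.5496, -0.2104, 0.011]
tool_rot: [3.141, -0.004, -3.057]
force: [-15.7, -2.7, 8.5]
grip_width: 0.085
finger_force: 8.2
```

```bash
python3 - <<'E'
from c import *
st();f=cam('top')
im=f['color'];save('b.png',im[120:220,240:400],4)
E
```

```text
t 4.15 tcp [ 0.5496 -0.2104  0.011 ] yaw -3.0566 chute [-0.0686 -0.1522] F [-15.7  -2.7   8.5]
```

View pics/b.png

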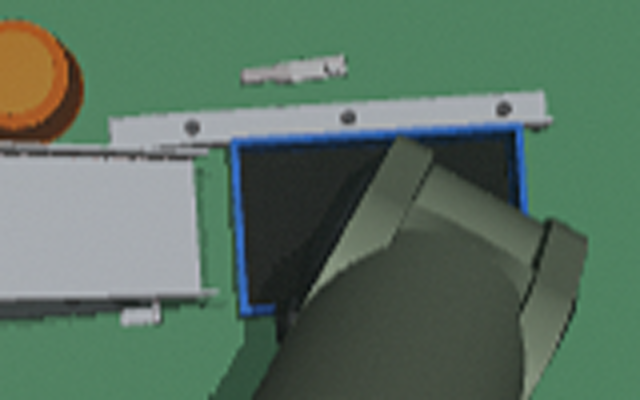

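The tray lies flush along the fence, its rim at crop (232–522, 125–145). Next I back off, lift and go to its -y end.

>>> {"fn": "send_rows", "kwargs": {"plan": "0.03 0 0 0 0 0 0.085;0.04 0 0 0 0 0 0.085;0.05 0 -0.04 0 0 0 0.06;0.05 0 -0.08 0 0 0 0.06;0.05 -0.02 -0.1 0 0 0 0.06;0.05 -0.06 -0.1 0 0 0 0.06;0.05 -0.1 -0.1 0 0 0 0.06;0.05 -0.14 -0.1 0 0 0 0.06;0.05 -0.16 -0.1 0 0 0 0.06;0.05 -0.16 -0.1 0 0 0 0.06"}}

```text
clock: 5.03
position: [0.5148, -0.3792, 0.1115]
tool_rot: [-3.139, 0.001, -3.062]
force: [0.2, -1.6, 0.2]
grip_width: 0.06
finger_force: 0.0
```

```bash
python3 - <<'E'
from c import *
s=st();print(s['qpos'].round(3))
f=cam('top')
for (r,c) in tray(f): print(r,ch(r[0]))
E
```

```text
t 5.0333 tcp [ 0.5148 -0.3792  0.1115] yaw -3.0615 chute [-0.1176 -0.3174] F [ 0.2 -1.6  0.2]
[ 0.393  0.696  0.227  1.668 -0.2    0.798  2.359]
((0.6193940043449402, -0.20691914856433868), (0.12019959837198257, 0.19895847141742706), 5.07088041305542) [ 0.0013 -0.1546]
```

>>> {"fn": "send_rows", "kwargs": {"plan": "-0.03 0 0 0 0 7 0.06;-0.06 0 0 0 0 14 0.06;-0.09 0 0 0 0 21 0.06;-0.112 0 0 0 0 28 0.06;-0.112 0.01 0 0 0 35 0.06;-0.112 0.02 0 0 0 42 0.06;-0.112 0.02 0 0 0 49 0.06;-0.112 0.02 0 0 0 56 0.06;-0.112 0.02 0 0 0 63 0.06;-0.112 0.02 0 0 0 70 0.06"}}

```text
clock: 5.92
position: [0.6261, -0.3429, 0.1113]
tool_rot: [3.141, -0.0, 2.0]
force: [0.1, 0.3, -0.2]
grip_width: 0.0599
finger_force: 0.0
```

>>> {"fn": "send_rows", "kwargs": {"plan": "0 0 0 0 0 7 0.06;0 0 0 0 0 14 0.06;0 0 0 0 0 20 0.06;0 0 0 0 0 20 0.06;0 0 0 0 0 20 0.06"}}

```text
clock: 6.33
position: [0.6259, -0.3432, 0.1111]
tool_rot: [-3.141, -0.0, 1.66]
force: [0.3, 0.7, 0.5]
grip_width: 0.0599
finger_force: 0.0
```

```bash
python3 - <<'E'
from c import *
s=st();print(s['qpos'].round(3))
E
```

```text
t 6.3333 tcp [ 0.6259 -0.3432  0.1111] yaw 1.6603 chute [-0.0039 -0.2909] F [0.3 0.7 0.5]
[ 0.069  0.892  0.634  1.453 -0.584  0.99   0.939]
```

>>> {"fn": "send_rows", "kwargs": {"plan": "0 0 0.04 0 0 0 0.06;0 0 0.08 0 0 0 0.06;0 0 0.1 0 0 0 0.06;0.015 0 0.1 0 0 0 0.06;0.023 0 0.1 0 0 0 0.06;0.028 0 0.1 0 0 0 0.06;0.033 0 0.1 0 0 0 0.06;0.038 0 0.1 0 0 0 0.06;0.043 0 0.1 0 0 0 0.06;0.048 0 0.1 0 0 0 0.06"}}

```text
clock: 7.17
position: [0.6217, -0.2971, 0.0123]
tool_rot: [3.14, 0.002, 1.656]
force: [-0.9, -5.4, 3.4]
grip_width: 0.0599
finger_force: 2.7
```

>>> {"fn": "send_rows", "kwargs": {"plan": "0.005 0 0 0 0 0 0.06;0.01 0 0 0 0 0 0.06;0.015 0 0 0 0 0 0.06;0.02 0 0 0 0 0 0.06;0.024 0 0 0 0 0 0.06;0.026 0 0 0 0 0 0.06;0.026 0 0 0 0 0 0.06"}}

```text
clock: 7.75
position: [0.6195, -0.2703, 0.0118]
tool_rot: [3.141, 0.0, 1.656]
force: [0.7, -2.0, 0.5]
grip_width: 0.0603
finger_force: 0.9
```

```bash
python3 - <<'E'
from c import *
s=st();f=cam('top')
for (r,c) in tray(f): print(r,ch(r[0]))
E
```

```text
t 7.75 tcp [ 0.6195 -0.2703  0.0118] yaw 1.6563 chute [-0.004  -0.2178] F [ 0.7 -2.   0.5]
((0.3594307601451874, -0.2814364433288574), (0.14799074828624725, 0.0890793725848198), 11.168656349182129) [-0.2641 -0.2068]
```

>>> {"fn": "send_rows", "kwargs": {"plan": "0.002 0 0 0 0 0 0.06;0.004 0 0 0 0 0 0.06;0.006 0 0 0 0 0 0.06;0.006 0 0 0 0 0 0.06"}}

```text
clock: 8.13
position: [0.6187, -0.2647, 0.0114]
tool_rot: [3.141, 0.0, 1.656]
force: [-0.5, -4.2, 1.8]
grip_width: 0.0599
finger_force: 1.6
```

>>> {"fn": "send_rows", "kwargs": {"plan": "0.001 0 0 0 0 0 0.06;0.002 0 0 0 0 0 0.06;0.003 0 0 0 0 0 0.06;0.003 0 0 0 0 0 0.06"}}

```text
clock: 8.47
position: [0.6186, -0.2644, 0.0118]
tool_rot: [3.14, 0.004, 1.655]
force: [3.0, -17.2, -0.7]
grip_width: 0.06
finger_force: 8.4
```

>>> {"fn": "send_rows", "kwargs": {"plan": "-0.02 0 0 0 0 0 0.06;-0.04 0 0 0 0 0 0.06;-0.04 0 -0.04 0 0 0 0.03;-0.04 0 -0.08 0 0 0 0.0;-0.05 -0.04 -0.1 0 0 0 0;-0.05 -0.08 -0.1 0 0 0 0;-0.05 -0.12 -0.1 0 0 0 0;-0.05 -0.15 -0.1 0 0 0 0;-0.05 -0.15 -0.1 0 0 0 0"}}

```text
clock: 9.22
position: [0.4674, -0.3247, 0.1117]
tool_rot: [-3.14, -0.002, 1.651]
force: [1.2, -1.5, 0.1]
grip_width: -0.0002
finger_force: 0.0
```

```bash
python3 - <<'E'
from c import *
s=st();f=cam('top')
for (r,c) in tray(f): print(r,ch(r[0]))
im=f['color'];save('c.png',im[130:210,220:380],5)
E
```

```text
t 9.2167 tcp [ 0.4674 -0.3247  0.1117] yaw 1.6506 chute [-0.1602 -0.2591] F [ 1.2 -1.5  0.1]
```

View pics/c.png

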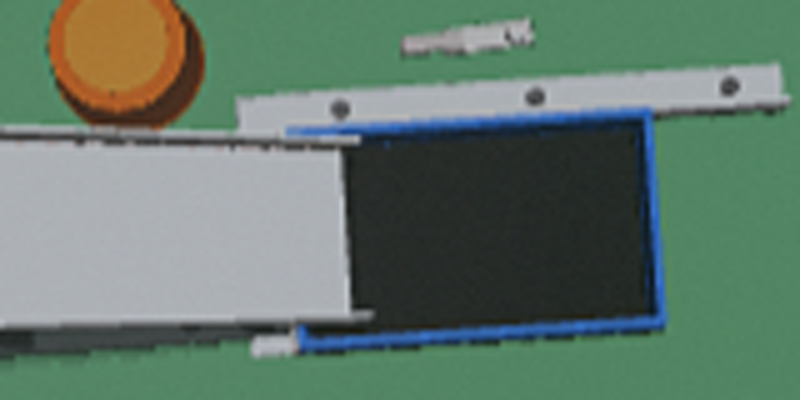

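The tray sits at crop (290–660, 110–350), touching the stop at (298,340) and parallel to the fence. I'll give it one last gentle press toward the fence to be sure it is snug.

>>> {"fn": "send_rows", "kwargs": {"plan": "0.04 0 0 0 0 0 0;0.08 0.02 0 0 0 0 0;0.12 0.03 0 0 0 0 0;0.15 0.035 0.02 0 0 0 0;0.15 0.035 0.06 0 0 0 0;0.15 0.035 0.095 0 0 0 0;0.15 0.05 0.095 0 0 0 0;0.15 0.065 0.095 0 0 0 0;0.15 0.075 0.095 0 0 0 0;0.15 0.08 0.095 0 0 0 0"}}

```text
clock: 10.1
position: [0.5419, -0.167, 0.016]
tool_rot: [3.141, -0.0, 1.657]
force: [0.4, -0.3, 0.6]
grip_width: -0.0001
finger_force: 0.0
```

>>> {"fn": "send_rows", "kwargs": {"plan": "0 0.002 0 0 0 0 0;0 0.004 0 0 0 0 0;0 0.005 0 0 0 0 0;0 0.005 0 0 0 0 0"}}

```text
clock: 10.43
position: [0.5433, -0.1672, 0.0162]
tool_rot: [-3.139, -0.001, 1.655]
force: [-7.7, 1.5, 3.0]
grip_width: -0.0
finger_force: 4.2
```

```bash
python3 - <<'E'
from c import *
s=st()
E
```

```text
t 10.4333 tcp [ 0.5433 -0.1672  0.0162] yaw 1.6553 chute [-0.0711 -0.1085] F [-7.7  1.5  3. ]
```

>>> {"fn": "send_rows", "kwargs": {"plan": "0 -0.02 0 0 0 0 0;0 -0.04 0 0 0 0 0;0 -0.05 -0.04 0 0 0 0;0 -0.05 -0.08 0 0 0 0;0 -0.05 -0.12 0 0 0 0.012;0 -0.05 -0.16 0 0 0 0.012;0 -0.05 -0.2 0 0 0 0.012;0.01 -0.05 -0.24 0 0 0 0.012;0.05 -0.05 -0.25 0 0 0 0.012;0.09 -0.05 -0.25 0 0 0 0.012"}}

```text
clock: 11.27
position: [0.488, -0.0826, 0.2692]
tool_rot: [3.137, -0.001, 1.652]
force: [1.7, 1.6, -2.0]
grip_width: 0.0119
finger_force: 0.0
```

```bash
python3 - <<'E'
from c import *
s=st(); import pickle
f=pickle.load(open('f0.pkl','rb'))['side']
print(ch(onz(f,274/1.25,338/1.25,.18)), proj(f,[.6014,.17,.18])*1.25)
for p in [(240,375),(300,408),(318,291),(364,309)]: pass
f=cam('side');im=f['color'];save('d.png',im[190:390,150:350],4*.75)
f=cam('top');im=f['color'];save('e.png',im[130:230,140:340],4)
E
```

```text
t 11.2667 tcp [ 0.488  -0.0826  0.2692] yaw 1.652 chute [-0.1191 -0.0196] F [ 1.7  1.6 -2. ]
[0.014  0.2253] [274.17924287 336.28795532]
```

View pics/d.png

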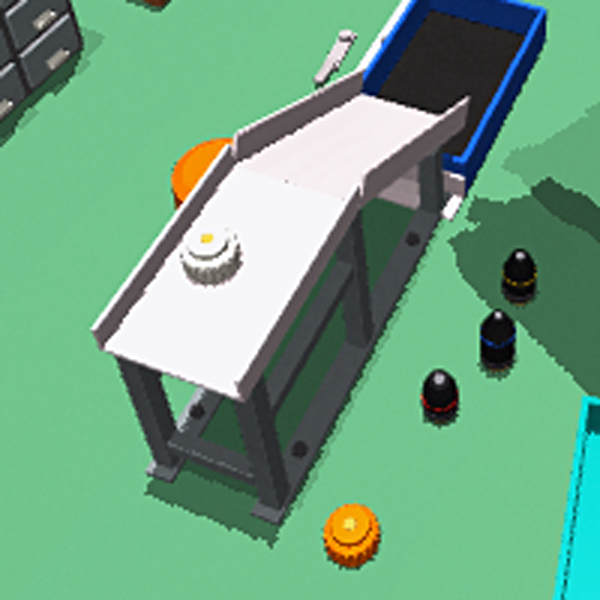

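The crop shows the knob at (210,255) on the shelf; side and top views agree to about 2–3 mm. The tray is docked under the mouth. Now I go behind the knob.

>>> {"fn": "send_rows", "kwargs": {"plan": "0.04 0 0 0 0 0 0.012;0.08 0 0 0 0 0 0.012;0.12 0 0 0 0 0 0.012;0.16 0 0 0 0 0 0.012;0.2 0 0 0 0 0 0.012;0.24 0.02 0 0 0 0 0.012;0.28 0.04 0 0 0 0 0.012;0.304 0.07 0 0 0 0 0.012;0.304 0.11 0 0 0 0 0.012;0.304 0.135 0 0 0 0 0.012"}}

```text
clock: 12.2
position: [0.598, 0.2349, 0.2654]
tool_rot: [-3.141, -0.001, 1.66]
force: [0.4, -1.1, 1.7]
grip_width: 0.0121
finger_force: 0.0
```

>>> {"fn": "send_rows", "kwargs": {"plan": "0 0 0.03 0 0 0 0.012;0 0 0.06 0 0 0 0.012;0 0 0.06 0 0 0 0.012"}}

```text
clock: 12.45
position: [0.5941, 0.2314, 0.2013]
tool_rot: [-3.135, 0.002, 1.655]
force: [-0.3, -0.0, -1.2]
grip_width: 0.0121
finger_force: 0.0
```

```bash
python3 - <<'E'
from c import *
s=st();print(s['qpos'].round(2))
f=cam('side');im=f['color'];save('g.png',im[190:390,150:350],3)
E
```

```text
t 12.45 tcp [0.5941 0.2314 0.2013] yaw 1.6551 chute [0.0133 0.2843] F [-0.3 -0.  -1.2]
[-0.93  0.7   0.76  1.62 -0.54  1.05  0.07]
```

View pics/g.png

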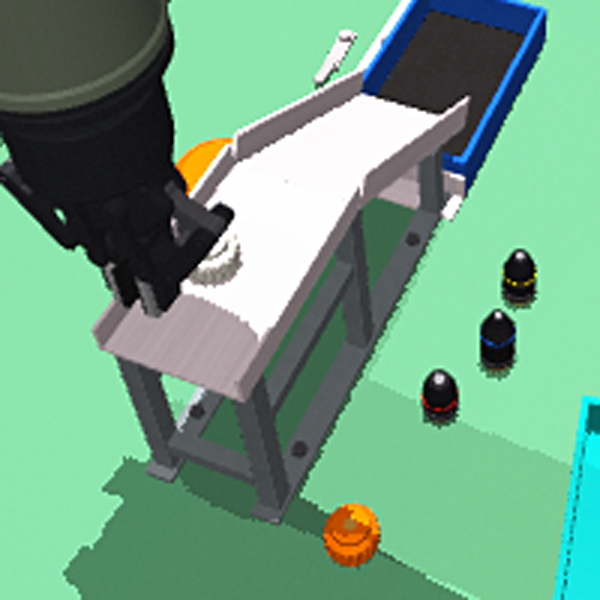

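The crop shows the fingertips at (135,305) behind the knob at (215,255), clear of the shelf walls. I lower them to the shelf.

>>> {"fn": "send_rows", "kwargs": {"plan": "0 0.002 0.015 0 0 0 0.012;0 0.002 0.028 0 0 0 0.012;0 0.002 0.034 0 0 0 0.012;0 0.002 0.034 0 0 0 0.012"}}

```text
clock: 12.83
position: [0.5978, 0.2326, 0.1716]
tool_rot: [-3.14, 0.0, 1.656]
force: [-0.8, -0.2, -0.1]
grip_width: 0.0115
finger_force: 0.0
```

>>> {"fn": "send_rows", "kwargs": {"plan": "-0.006 0 0 0 0 0 0.012;-0.012 0 0 0 0 0 0.012;-0.018 0 0 0 0 0 0.012;-0.022 0 0 0 0 0 0.012;-0.026 0 0 0 0 0 0.012;-0.029 0 0 0 0 0 0.012;-0.032 0 0 0 0 0 0.012;-0.035 0 0 0 0 0 0.012;-0.038 0 0 0 0 0 0.012;-0.041 0 0 0 0 0 0.012"}}

```text
clock: 13.67
position: [0.6019, 0.1915, 0.1723]
tool_rot: [-3.142, -0.0, 1.656]
force: [-0.3, 0.3, 0.1]
grip_width: 0.0118
finger_force: 0.1
```

```bash
python3 - <<'E'
from c import *
s=st()
f=cam('side');im=f['color'];save('i.png',im[190:350,190:310],3.5)
E
```

```text
t 13.6667 tcp [0.6019 0.1915 0.1723] yaw 1.656 chute [0.0176 0.2439] F [-0.3  0.3  0.1]
```

View pics/i.png

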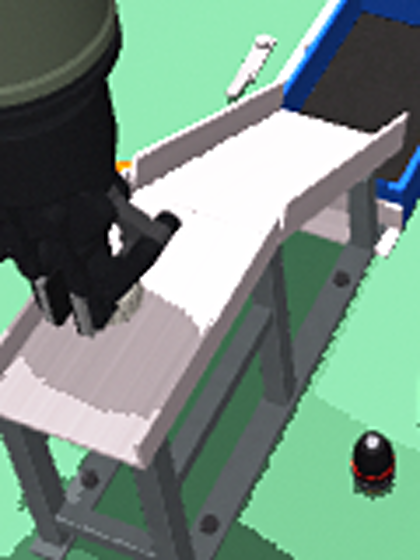

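The crop shows the fingers just touching the knob from behind at (120,300). They are a little high, so I back off slightly, lower 7 mm, and push on slowly.

>>> {"fn": "send_rows", "kwargs": {"plan": "0.008 0 0 0 0 0 0.012;0.008 0.003 0.004 0 0 0 0.012;0.008 0.003 0.007 0 0 0 0.012;0.004 0.003 0.007 0 0 0 0.012;0.001 0.003 0.007 0 0 0 0.012;-0.003 0.003 0.007 0 0 0 0.012;-0.007 0.003 0.007 0 0 0 0.012;-0.011 0.003 0.007 0 0 0 0.012;-0.015 0.003 0.007 0 0 0 0.012;-0.019 0.003 0.007 0 0 0 0.012"}}

```text
clock: 14.55
position: [0.6066, 0.1724, 0.1654]
tool_rot: [3.141, 0.0, 1.656]
force: [-0.7, -0.0, 0.5]
grip_width: 0.0118
finger_force: 0.0
```

>>> {"fn": "send_rows", "kwargs": {"plan": "-0.004 0 0 0 0 0 0.012;-0.008 0 0 0 0 0 0.012;-0.012 0 0 0 0 0 0.012;-0.016 0 0 0 0 0 0.012;-0.02 0 0 0 0 0 0.012;-0.024 0 0 0 0 0 0.012;-0.028 0 0 0 0 0 0.012;-0.031 0 0 0 0 0 0.012;-0.034 0 0 0 0 0 0.012;-0.036 0 0 0 0 0 0.012"}}

```text
clock: 15.38
position: [0.6096, 0.1367, 0.1653]
tool_rot: [3.142, 0.0, 1.656]
force: [-1.0, -0.0, 0.3]
grip_width: 0.0122
finger_force: 0.0
```

```bash
cat > k.py <<'E'
from c import *
s=st()
# brightness differences against initial side frame, to find the white/yellow-dot knob
f=cam('side');im=f['color']
import pickle
hsv=cv2.cvtColor(im,cv2.COLOR_RGB2HSV)
m=cv2.inRange(hsv,(22,70,120),(34,255,255))
n,l,sts,c=cv2.connectedComponentsWithStats(m)
print([(sts[i,4],c[i].round(1)) for i in range(1,n) if 2<sts[i,4]<60 and 150<c[i][0]<360 and c[i][1]>160])
print('edge px',proj(f,list(O+ey*.15)+[.156]),'mouth',proj(f,list(O-ey*.03)+[.052]))
E
python3 k.py
```

```text
t 15.3833 tcp [0.6096 0.1367 0.1653] yaw 1.6556 chute [0.0207 0.1886] F [-1.  -0.   0.3]
[]
edge px [247.37823691 251.33186257] mouth [286.97133404 226.00412326]
```

>>> {"fn": "send_rows", "kwargs": {"plan": "-0.003 0 0 0 0 0 0.012;-0.006 0 0 0 0 0 0.012;-0.009 0 0 0 0 0 0.012;-0.012 0 0 0 0 0 0.012;-0.014 0 0 0 0 0 0.012;-0.016 0 0 0 0 0 0.012;-0.018 0 0 0 0 0 0.012;-0.02 0 0 0 0 0 0.012;-0.022 0 0 0 0 0 0.012;-0.024 0 0 0 0 0 0.012"}}

```text
clock: 16.27
position: [0.6116, 0.113, 0.1653]
tool_rot: [3.142, 0.0, 1.656]
force: [0.7, -1.2, -0.4]
grip_width: 0.0117
finger_force: 0.0
```

>>> {"fn": "send_rows", "kwargs": {"plan": "0 0 0 0 0 0 0.012;0 0 0 0 0 0 0.012;0 0 0 0 0 0 0.012;0 0 0 0 0 0 0.012;0 0 0 0 0 0 0.012;0 0 0 0 0 0 0.012"}}

```text
clock: 16.77
position: [0.6116, 0.1133, 0.1653]
tool_rot: [3.142, -0.0, 1.656]
force: [-0.1, -0.1, 0.5]
grip_width: 0.012
finger_force: 0.0
```

```bash
cat > k2.py <<'E'
from c import *
import pickle
s=st()
for nm in('side','top'):
    f=cam(nm);im=f['color'];
    hsv=cv2.cvtColor(im,cv2.COLOR_RGB2HSV)
    # bright low-sat blobs inside tray floor polygon
    poly=np.array([proj(f,list(O+ex*a+ey*b)+[.005]) for a,b in[(-.055,-.06),(.055,-.06),(.055,-.195),(-.055,-.195)]]).astype(np.int32)
    mk=np.zeros(im.shape[:2],np.uint8);cv2.fillPoly(mk,[poly],255)
    m=cv2.inRange(hsv,(0,0,110),(180,110,255))&mk
    n,l,sts,c=cv2.connectedComponentsWithStats(m)
    for i in range(1,n):
        if sts[i,4]>8: print(nm,sts[i],c[i].round(1),ch(onz(f,*c[i],.022)))
E
python3 k2.py
```

```text
t 16.7667 tcp [0.6116 0.1133 0.1653] yaw 1.656 chute [0.0207 0.1651] F [-0.1 -0.1  0.5]
side [289 198  14  14 139] [295.3 204. ] [ 0.0256 -0.1388]
side [273 222  34  12 138] [292.  227.1] [-0.0009 -0.0566]
top [322 160  12  13 120] [327.8 166.4] [ 0.0267 -0.1375]
```

The knob is in the tray: both views put it at chute (0.026, -0.138). Now I withdraw and check.

>>> {"fn": "send_rows", "kwargs": {"plan": "0.01 0 -0.02 0 0 0 0.012;0.02 0 -0.05 0 0 0 0.012;0.03 0 -0.09 0 0 0 0.012;0.04 -0.02 -0.11 0 0 0 0.012;0.05 -0.06 -0.11 0 0 0 0.012;0.08 -0.09 -0.11 0 0 0 0.012;0.11 -0.1 -0.11 0 0 0 0.012;0.15 -0.1 -0.11 0 0 0 0.012;0.18 -0.1 -0.11 0 0 0 0.012;0.18 -0.1 -0.11 0 0 0 0.012"}}

```text
clock: 17.7
position: [0.4948, 0.2909, 0.2747]
tool_rot: [-3.141, -0.001, 1.664]
force: [-0.3, -0.2, 0.4]
grip_width: 0.0122
finger_force: 0.0
```

```bash
python3 k2.py; python3 - <<'E'
from h import *
f=cam('top');save('z.png',f['color'][120:240,180:390],3.8)
E
```

```text
t 17.7 tcp [0.4948 0.2909 0.2747] yaw 1.6636 chute [-0.0806  0.352 ] F [-0.3 -0.2  0.4]
side [289 198  14  14 140] [295.4 204. ] [ 0.0254 -0.1387]
side [273 222  34  12 148] [292.3 227.2] [-0.0017 -0.0566]
top [322 160  12  13 119] [327.8 166.4] [ 0.0266 -0.1377]
```

View pics/z.png

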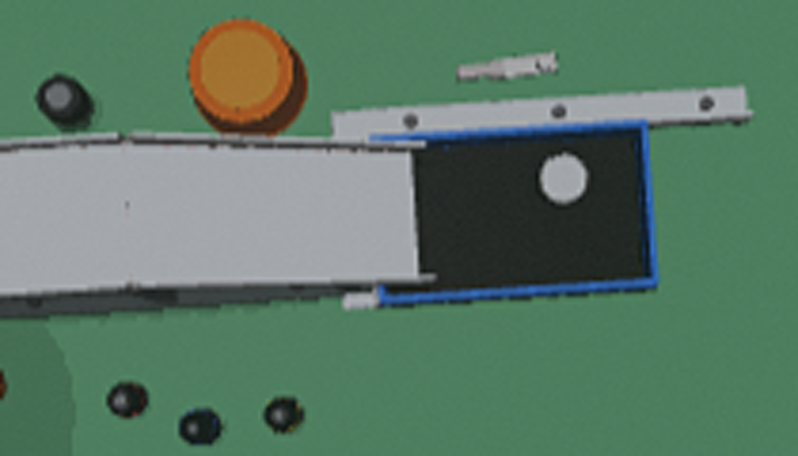

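The knob rests (upside down) in the tray at crop (563,178), and the bystanders are where they were. A quick numeric check that the tray didn't shift when the knob arrived, comparing with the earlier picture.

```bash
python3 - <<'E'
from c import *
a=cv2.resize(cv2.imread('pics/c.png'),(160,80),interpolation=cv2.INTER_AREA)
f=cam('top');b=f['color'][130:210,220:380,::-1].copy()
# right (-y) rim and lower rim, blue-ness centroids
for nm,sl,ax in(('-y rim',np.s_[32:58,120:140],1),('-x rim',np.s_[56:76,75:115],0),('+x rim',np.s_[15:32,80:120],0)):
    for im in(a,b):
        w=np.clip(im[sl][...,0].astype(float)-im[sl][...,2]-60,0,None)
        g=np.indices(w.shape)[ax]; print(nm,round((w*g).sum()/w.sum(),2))
E
```

```text
-y rim 10.66
-y rim 10.68
-x rim 10.28
-x rim 10.25
+x rim 8.82
+x rim 8.81
```

```bash
python3 -c "
from workcell import bot
print(bot.job_done())"
```

```text
the job is handed in; nothing more can be done
None
```

The blue tray is home, pressed against both the end stop and the side fence. The white knob slid down the chute and rests in the tray, upside down, and the job is handed in at about 18 s of the 64 s allowed.

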